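# Pack the carving-class kit caddy

## Robot

A 7-joint arm with a two-finger parallel gripper is mounted at the origin on the work surface. World frame = base frame: x ahead of the robot, y to its left, z up, the work surface at z = 0. Lengths are in m, angles in rad, forces in N, time in s.
With the tool pointing down it reaches from about 0.425 to 0.95 m from the base axis. Payload 4.7 kg.
Tool frame: the origin (TCP) lies at the very end of the fingers, on their centre line; the grasp point (between the pads) lies 19 mm behind it; z points along the fingers, y is the direction in which the jaws open and shut (so a half turn about z gives the same grasp; the last joint's range is limited). The gripper opens to 85 mm and grips with 20 to 120 N. Pads are 22 mm wide; open, the fingers measure 114 mm over their backs; the gripper's body (76 mm by 85 mm) begins 54 mm behind the grasp point. The pads swing forward as they close: fully open they stand 13 mm farther back than shut.
Start: joints at [-0.029, 0.469, -0.049, 1.532, 0.024, 1.141, -0.082], TCP at [0.675, 0, 0.231] pointing down, gripper open.
Joint ranges: [-2.59, 2.59], [-0.33, 1.99], [-1.39, 1.29], [0.1, 2.45], [-1.04, 4.18], [0.21, 1.99], [-2.66, 2.66]. Speed limits (rad/s): [2.57, 2.57, 3.14, 3.14, 3.14, 3.14, 3.14].

## Interface

Orientations are given as a 3x3 rotation matrix whose columns are the frame's x, y, z axes.
In Python, from rig import bot gives the robot as it stands.
- The arm moves only by the tool step_arm, never from a script. Its argument "steps" is a list that holds one entry, the list of rows, each a list of 7 numbers: the shift along the world's x, y, z in m, then the turn, a rotation vector about the world's x, y, z in degrees, then the opening, from -1 (shut) to 1 (fully open). A call has 1 to 8 rows; each row is the pose to reach, as a shift and turn from the pose commanded when the call began; what a row does not reach only later rows make up. A row lasts 1/10 s, in which the tool goes at most 50 mm and 8.59 degrees, less where a joint would pass 70% of its speed; a pose out of reach is approached as far as the arm can. A call with a gripper value outside its range is refused whole. The fingers move at their own pace and stop on an object; "force" is the grip in N (left out, the last holds). Time passes only in rows, so rows that repeat a pose let the fingers close. It gives the time, the measured TCP pose, the force and the opening at its end, in the units of the state.
- bot.get_obs(): the state, without advancing time (a new reading comes with each control period).
- bot.snapshot(name): name is "scene" or "side" or "wrist"; returns the picture (400x640x3 uint8, blue, green, red); there is no depth.
- bot.camera_info(name): a dict with "intrinsics" (3x3 intrinsics, pixels), "k1" (the pictures are not rectified: a ray, as slopes to the right and down, at radius r is drawn at 1 + k1 r^2 times it, then the intrinsics apply), "extrinsics" (4x4, takes a point from camera to world coordinates). Camera axes: x right, y up, looking along -z (the intrinsics and any distortion apply to the point x, -y, -z); pixel columns grow to the right and rows downward; lengths in m; the calibration is good to about 2 mm. A picture is of the moment at which its call begins: read the wrist's pose just before it. camera_info takes no time and is no camera call; for the wrist camera it gives the pose at the moment of the call.
- bot.sign_off(): hands the job in, once; it reports no verdict.
The state is a dict: "time_s": time; "joint_positions": joint angles; "qvel": joint speeds; "effort": joint torques, N m; "eef_pos": TCP position; "ee_rot": TCP orientation; "ft_force": force on the tool from outside, world axes, zero at the start; "wrist_torque": the same for the moment, N m; "grip_width": opening from 0.0 (shut) to 1.0 (fully open).
Only numpy, scipy, OpenCV 4.12 (cv2) and the standard library are available. Lean on these libraries where they do the work, as an engineer would, in place of code of your own. Each camera call takes 0.05 s, during which the arm holds its last target. There are 200 camera calls.

## Task

Finish packing the wooden kit caddy: pick up the scoop tray by its handle with the three offcuts on it, tip it over the caddy's deep bay so that all three slide into the bay, and set the empty tray back flat on the bench about where it stood. Then lay the spare spoon blank from the bench flat in the one empty pocket of the caddy, lengthwise. Leave the two blanks already packed, the hand plane, the spokeshave and the bowl where they are.

Things in the scene. Friction and masses are not known exactly. Their poses are not given: they have to be found in the camera images.
- tray: Open-fronted scoop tray of light wood, 180 long (x) x 120 wide (y), loose, about 0.28 kg. Origin: centre of the underside; x points from the open mouth (x = -90, no wall) to the back wall (x = +90). Floor 6 thick and smooth: offcuts slide at some 20 to 26 degrees of tilt. Side and back walls 36 high, 6 to 8 thick. A post on the back wall carries the grip bar.
- tray_grip (a point): On the tray's dark grip bar, which runs forward from the post above the tray's middle: x = -40 to +90, y = -10 to +10, z = 76 to 100 in the tray's frame (20 wide, 24 high). This point is x = 0, y = 0, z = 88; same axes as the tray. The loaded tray balances at x = 0 to 10.
- tray_mouth (a point): Middle of the mouth edge of the tray's floor: x = -90, y = 0, z = 6 in the tray's frame; same axes.
- chunk_block_center (a point): Centre of a plain wooden offcut, 62 x 36 x 30 high, loose on the tray.
- chunk_step_center (a point): Centre of a stepped wooden offcut, 62 x 36, 16 high at one end and 32 at the other, loose on the tray.
- chunk_tee_center (a point): Centre of a T-shaped wooden offcut, 62 x 38 x 30 high, loose on the tray.
- caddy: Kit caddy of dark wood, fixed to the bench, 180 (x) x 380 (y), floor 6 thick. Origin: centre of the underside. On its +y part the deep bay, on its -y part three shallow pockets side by side, long along x.
- bay (a point): Centre of the floor of the caddy's deep bay (x = 0, y = +105, z = 6 of the caddy; caddy's axes). Inside 168 (x) x 158 (y); walls 6 thick, top 54 above its floor (60 above the bench). The nearest pocket's centre line is 58 from the bay's pocket-side wall centre.
- pocket0 (a point): First of the caddy's three side-by-side pockets, centre of its floor (cork lined, 6 above the bench); each pocket is 168 long (along the caddy's x), 54 to 58 wide, with walls 4 to 6 thick whose top is 14 above its floor. Two pockets hold a blank, one is empty, which one varies.
- pocket1 (a point): Second of the caddy's three side-by-side pockets, centre of its floor (cork lined, 6 above the bench); each pocket is 168 long (along the caddy's x), 54 to 58 wide, with walls 4 to 6 thick whose top is 14 above its floor. Two pockets hold a blank, one is empty, which one varies.
- pocket2 (a point): Third of the caddy's three side-by-side pockets, centre of its floor (cork lined, 6 above the bench); each pocket is 168 long (along the caddy's x), 54 to 58 wide, with walls 4 to 6 thick whose top is 14 above its floor. Two pockets hold a blank, one is empty, which one varies.
- blank_a: One of three identical spoon blanks of pale wood, 150 long, 36 high, lying flat: handle 24 wide from x = -75 to +23, bowl block 40 wide from x = +23 to +75. Origin: centre of the underside, x along its length. Centre of mass at x = +9; grip across the handle at about x = 0. Two of the three lie in pockets of the caddy, the third is the spare on the bench.
- blank_b: One of three identical spoon blanks of pale wood, 150 long, 36 high, lying flat: handle 24 wide from x = -75 to +23, bowl block 40 wide from x = +23 to +75. Origin: centre of the underside, x along its length. Centre of mass at x = +9; grip across the handle at about x = 0. Two of the three lie in pockets of the caddy, the third is the spare on the bench.
- blank_c: One of three identical spoon blanks of pale wood, 150 long, 36 high, lying flat: handle 24 wide from x = -75 to +23, bowl block 40 wide from x = +23 to +75. Origin: centre of the underside, x along its length. Centre of mass at x = +9; grip across the handle at about x = 0. Two of the three lie in pockets of the caddy, the third is the spare on the bench.
- plane: Wooden hand plane, 210 long (y) x 55 x about 80 high, bystander. Origin: centre of the underside.
- spokeshave: Wooden spokeshave, 214 long (y) x 30 x 23 high, bystander. Origin: centre of the underside.
- bowl: Turned dark wooden bowl, 110 across, 45 high, bystander. Origin: centre of the underside.

How it is judged:
On the way, in this order (a step that is already met when the one before it is completed fails the run):
1. the tray is lifted clear of the bench with all three offcuts on it (height (world z) of tray above 0.04 m and x of chunk_block_center in the frame of tray between -0.1 and 0.1 m and y of chunk_block_center in the frame of tray between -0.06 and 0.06 m and z of chunk_block_center in the frame of tray between 0.01 and 0.06 m and x of chunk_step_center in the frame of tray between -0.1 and 0.1 m and y of chunk_step_center in the frame of tray between -0.06 and 0.06 m and z of chunk_step_center in the frame of tray between 0.01 and 0.06 m and x of chunk_tee_center in the frame of tray between -0.1 and 0.1 m and y of chunk_tee_center in the frame of tray between -0.06 and 0.06 m and z of chunk_tee_center in the frame of tray between 0.01 and 0.06 m), for 0.2 s.
2. the tray is held tipped, mouth down, with its mouth over the bay (angle between tray's own z axis and vertical above 0.3 rad and horizontal distance between tray_mouth and bay below 0.1 m and height (world z) of tray above 0.05 m), for 0.1 s.
3. all three offcuts lie in the bay (x of chunk_block_center in the frame of bay between -0.082 and 0.082 m and y of chunk_block_center in the frame of bay between -0.077 and 0.077 m and z of each of chunk_block_center, chunk_step_center, chunk_tee_center in the frame of bay below 0.056 m and x of chunk_step_center in the frame of bay between -0.082 and 0.082 m and y of chunk_step_center in the frame of bay between -0.077 and 0.077 m and x of chunk_tee_center in the frame of bay between -0.082 and 0.082 m and y of chunk_tee_center in the frame of bay between -0.077 and 0.077 m), for 0.2 s.
4. the tray is set back flat on the bench, within 60 mm of where it stood, and let go (distance of tray from where it was at the start of the episode below 0.06 m and angle between tray's own z axis and vertical below 0.06 rad and contact force between the fingers and tray below 0.2 N), for 0.2 s.
At the end, for the whole second after the job is handed in: All three offcuts lie in the deep bay, below its rim; the tray stands flat on the bench within 60 mm of where it stood; each of the three pockets holds one blank, flat on its floor, centred within 18 mm and lengthwise within 0.2 rad; everything released and at rest (all of step 3 and all of step 4 and ((distance between blank_a and pocket0 below 0.018 m and angle between blank_a's own z axis and vertical below 0.08 rad and angle between the x axis of blank_a and the x axis of caddy, either way round below 0.2 rad) or (distance between blank_b and pocket0 below 0.018 m and angle between blank_b's own z axis and vertical below 0.08 rad and angle between the x axis of blank_b and the x axis of caddy, either way round below 0.2 rad) or (distance between blank_c and pocket0 below 0.018 m and angle between blank_c's own z axis and vertical below 0.08 rad and angle between the x axis of blank_c and the x axis of caddy, either way round below 0.2 rad)) and ((distance between blank_a and pocket1 below 0.018 m and angle between blank_a's own z axis and vertical below 0.08 rad and angle between the x axis of blank_a and the x axis of caddy, either way round below 0.2 rad) or (distance between blank_b and pocket1 below 0.018 m and angle between blank_b's own z axis and vertical below 0.08 rad and angle between the x axis of blank_b and the x axis of caddy, either way round below 0.2 rad) or (distance between blank_c and pocket1 below 0.018 m and angle between blank_c's own z axis and vertical below 0.08 rad and angle between the x axis of blank_c and the x axis of caddy, either way round below 0.2 rad)) and ((distance between blank_a and pocket2 below 0.018 m and angle between blank_a's own z axis and vertical below 0.08 rad and angle between the x axis of blank_a and the x axis of caddy, either way round below 0.2 rad) or (distance between blank_b and pocket2 below 0.018 m and angle between blank_b's own z axis and vertical below 0.08 rad and angle between the x axis of blank_b and the x axis of caddy, either way round below 0.2 rad) or (distance between blank_c and pocket2 below 0.018 m and angle between blank_c's own z axis and vertical below 0.08 rad and angle between the x axis of blank_c and the x axis of caddy, either way round below 0.2 rad)) and linear speed of each of chunk_block, chunk_step, chunk_tee, blank_c, tray below 0.02 m/s); the robot touches nothing.
It fails at once if a blank that was already packed is displaced (by more than 25 mm) (distance of any of blank_a, blank_b from where it was at the start of the episode above 0.025 m).
It fails at once if the plane, spokeshave or bowl is displaced (by more than 30 mm) (distance of any of plane, spokeshave, bowl from where it was at the start of the episode above 0.03 m).
It also fails if it takes over 66 s, if anything falls off the work surface, if the arm or the gripper's body presses on something with over 40 N, if the wrist force passes 120 N, or if a joint passes its speed limit or range.

## Working session

There is one attempt and no reset: what is moved stays moved. The work goes in short steps, Python scripts to look and compute and a tool call to move; the robot and the scene stay as the last step left them, time stands still between calls to the robot, and variables do not carry over. Pictures are saved under pics/ and viewed, about 8 in all and at most 12, crops included, and the job is handed in when it is done.

Besides the shell and the picture viewer there is one more tool, called after ">>>" as name([rows], argument=value, ...), one row to a line, values as JSON. step_arm: Moves the arm, as the interface text tells. Its arguments: {"type":"object","properties":{"steps":{"type":"array"},"force":{"type":"number"}},"required":["steps"]}

```bash
ls; mkdir -p pics; cat > h.py <<'E'
import numpy as np, cv2
from rig import bot
def ray(info,uv):
    K=np.array(info["intrinsics"]);E=np.array(info["extrinsics"]);k=info["k1"]
    uv=np.atleast_2d(np.asarray(uv,float))
    d=np.c_[(uv[:,0]-K[0,2])/K[0,0],(uv[:,1]-K[1,2])/K[1,1]];s=d.copy()
    for _ in range(20): s=d/(1+k*(s**2).sum(1,keepdims=True))
    v=np.c_[s[:,0],-s[:,1],-np.ones(len(s))]@E[:3,:3].T
    return E[:3,3],v
def onplane(info,uv,z):
    o,v=ray(info,uv); return o+v*((z-o[2])/v[:,2])[:,None]
def proj(info,P):
    K=np.array(info["intrinsics"]);E=np.array(info["extrinsics"]);k=info["k1"]
    p=(np.atleast_2d(P)-E[:3,3])@E[:3,:3]; s=np.c_[p[:,0]/-p[:,2],-p[:,1]/-p[:,2]]
    s=s*(1+k*(s**2).sum(1,keepdims=True)); return np.c_[s[:,0]*K[0,0]+K[0,2],s[:,1]*K[1,1]+K[1,2]]
E
python3 - <<'E'
from h import *
for n in ["scene","side"]:
    i=bot.camera_info(n);print(n,{k:np.round(v,3).tolist() for k,v in i.items()})
    im=bot.snapshot(n);cv2.imwrite(f"pics/{n}0.png",im)
o=bot.get_obs();print({k:np.round(v,3).tolist() for k,v in o.items()})
E
```

```text
pics
scene {'intrinsics': [[464.491, 0.0, 316.571], [0.0, 464.491, 197.974], [0.0, 0.0, 1.0]], 'k1': -0.058, 'extrinsics': [[0.426, -0.782, 0.454, 1.123], [0.905, 0.363, -0.224, -0.26], [0.011, 0.506, 0.862, 1.193], [0.0, 0.0, 0.0, 1.0]]}
side {'intrinsics': [[439.223, 0.0, 318.838], [0.0, 439.223, 196.835], [0.0, 0.0, 1.0]], 'k1': -0.009, 'extrinsics': [[-0.831, 0.286, -0.476, -0.062], [-0.555, -0.387, 0.737, 0.917], [0.027, 0.877, 0.48, 0.676], [0.0, 0.0, 0.0, 1.0]]}
{'time_s': 0.1, 'joint_positions': [-0.029, 0.469, -0.049, 1.534, 0.024, 1.141, -0.082], 'qvel': [0.001, -0.002, -0.002, -0.003, -0.0, 0.0, -0.003], 'effort': [0.001, -51.152, -0.047, -23.839, 0.011, 0.004, 0.0], 'eef_pos': [0.674, 0.0, 0.23], 'ee_rot': [[0.0, 1.0, -0.002], [1.0, -0.0, -0.0], [-0.0, -0.002, -1.0]], 'ft_force': [-0.101, -0.744, -0.508], 'wrist_torque': [-0.024, 0.01, 0.025], 'grip_width': 0.999}
```

View pics/scene0.png

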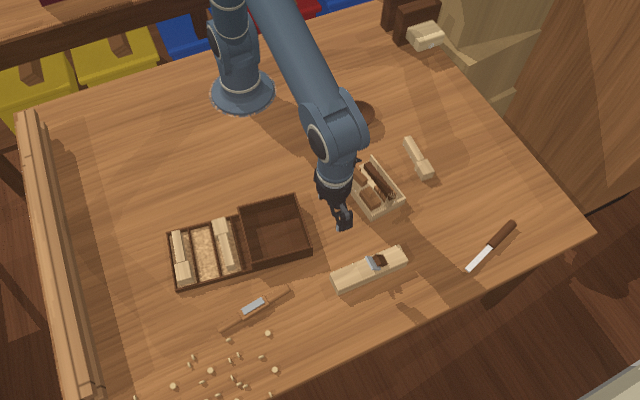

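View pics/side0.png

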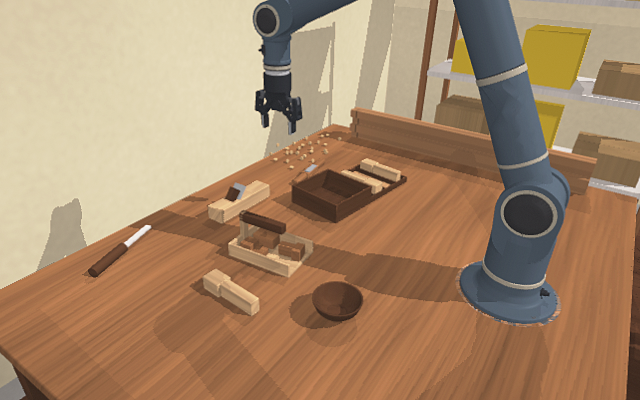

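Scene view: the caddy's bay is around (270,225), with pockets to its left and the middle one (205,250) empty. The tray is at (375,190), the spare blank at (418,158), the plane at (370,270), the shave at (255,308) and the bowl at (360,113). I'll zoom in for corners.

```bash
python3 - <<'E'
import cv2,numpy as np
a=cv2.imread("pics/scene0.png")[125:305,160:450]
b=cv2.imread("pics/side0.png")[150:325,190:420]
def g(im,s,x0,y0):
    im=cv2.resize(im,None,fx=s,fy=s,interpolation=cv2.INTER_CUBIC)
    for x in range(-x0%20,im.shape[1]//s,20):
        cv2.line(im,(x*s,0),(x*s,6),(0,255,0));cv2.putText(im,str(x+x0),(x*s,16),0,.35,(0,255,0))
    for y in range(-y0%20,im.shape[0]//s,20):
        cv2.line(im,(0,y*s),(6,y*s),(0,255,0));cv2.putText(im,str(y+y0),(8,y*s+4),0,.35,(0,255,0))
    return im
A=cv2.resize(a,None,fx=1,fy=1)
cv2.imwrite("pics/cA.png",cv2.resize(g(a,3,160,125),(800,int(540*800/870))))
cv2.imwrite("pics/cB.png",g(b,3,190,150))
E
```

```text
(no output)
```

View pics/cA.png

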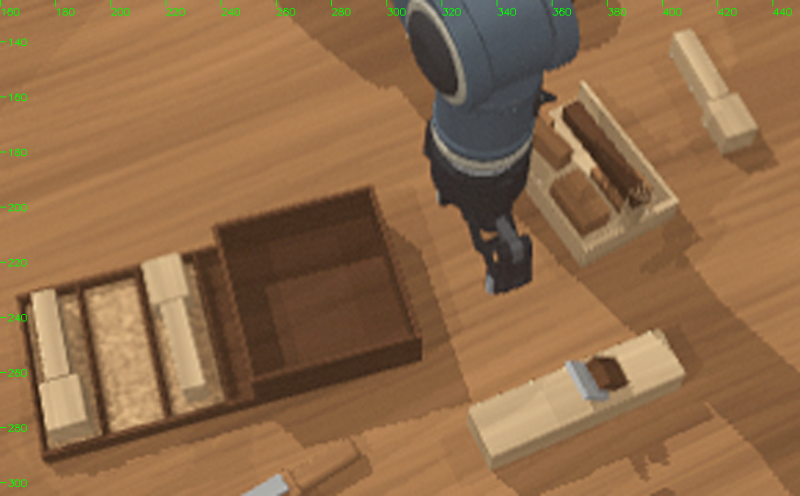

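View pics/cB.png

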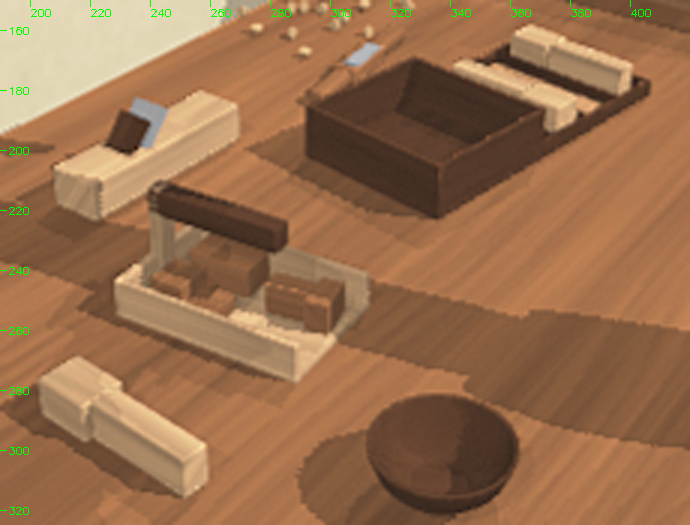

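```bash
python3 - <<'E'
from h import *
S=bot.camera_info("scene");D=bot.camera_info("side")
A=lambda p:np.array(p)/2.7586+[160,125]
B=lambda p:np.array(p)/3+[190,150]
def show(n,P): print(n,np.round(P[:,:2],4).tolist())
show("bay rim scene",onplane(S,A([(215,228),(372,188),(420,342),(252,382)]),.06))
show("bay rim side",onplane(D,B([(306,112),(417,58),(549,108),(437,170)]),.06))
show("pocket out",onplane(S,A([(18,297),(43,455)]),.02))
show("midpocket inner",onplane(S,A([(82,287),(142,272),(166,415),(108,432)]),.013))
show("tray scene",onplane(S,A([(582,83),(678,205),(583,250)]),.036))
show("bar scene",onplane(S,A([(563,108),(578,100),(650,195),(634,204)]),.1))
show("tray side",onplane(D,B([(115,277),(297,348),(370,275)]),.036))
show("bar side",onplane(D,B([(149,193),(162,183),(286,220),(274,232)]),.1))
show("blank scene",onplane(S,A([(670,38),(690,30),(756,128),(722,140),(703,108),(735,93)]),.036))
show("blank side",onplane(D,B([(40,377),(78,357),(122,381),(207,446),(183,462)]),.036))
show("packed R scene",onplane(S,A([(141,262),(181,253),(204,390),(184,399)]),.042))
show("packed L scene",onplane(S,A([(31,293),(55,289),(90,425),(48,440)]),.042))
show("plane top",onplane(S,A([(470,412),(655,332),(683,368),(493,465)]),.05))
show("bowl",onplane(D,B([(367,450),(517,450),(442,395)]),.045))
E
```

```text
bay rim scene [[0.4623, -0.178], [0.486, -0.0146], [0.6638, -0.0428], [0.6342, -0.2047]]
bay rim side [[0.6481, -0.0292], [0.6273, -0.2051], [0.4535, -0.1851], [0.4792, -0.0081]]
pocket out [[0.4301, -0.3861], [0.6031, -0.4115]]
midpocket inner [[0.4426, -0.3234], [0.4521, -0.2615], [0.611, -0.2911], [0.604, -0.3481]]
tray scene [[0.446, 0.2571], [0.6265, 0.2735], [0.6314, 0.1569]]
bar scene [[0.5032, 0.1953], [0.5008, 0.2142], [0.6322, 0.2245], [0.6345, 0.2047]]
tray side [[0.6244, 0.2711], [0.4416, 0.2588], [0.4519, 0.1423]]
bar side [[0.6194, 0.2291], [0.6218, 0.2104], [0.5007, 0.195], [0.4974, 0.2151]]
blank scene [[0.4327, 0.3787], [0.4324, 0.4056], [0.5786, 0.4014], [0.5763, 0.3591], [0.5315, 0.3623], [0.5292, 0.4054]]
blank side [[0.5773, 0.4], [0.5717, 0.3662], [0.5241, 0.3677], [0.4255, 0.3853], [0.4285, 0.4074]]
packed R scene [[0.4573, -0.2587], [0.4646, -0.2183], [0.6148, -0.2487], [0.6154, -0.2692]]
packed L scene [[0.4442, -0.3706], [0.4501, -0.3473], [0.6029, -0.3593], [0.6006, -0.4001]]
plane top [[0.7451, -0.0285], [0.7475, 0.1724], [0.7921, 0.1778], [0.8009, -0.0321]]
bowl [[0.3255, 0.3314], [0.2397, 0.2705], [0.3138, 0.2504]]
```

>>> step_arm([
  [[-0.017,0.026,0,0,0,-8.5,1],[-0.034,0.052,0,0,0,-17,1],[-0.051,0.078,0,0,0,-25.5,1],[-0.068,0.104,0,0,0,-34,1],[-0.085,0.13,0,0,0,-42.5,1],[-0.102,0.156,0,0,0,-51,1],[-0.119,0.182,0,0,0,-59.5,1],[-0.136,0.208,0,0,0,-68,1]],
])

```text
time_s: 0.9
eef_pos: [0.5379, 0.2089, 0.2309]
ee_rot: [[0.929, 0.369, -0.001], [0.369, -0.929, -0.0], [-0.001, 0.0, -1.0]]
ft_force: [1.5, 0.3, -0.4]
grip_width: 0.997
```

>>> step_arm([
  [[0,0,-0.02,0,0,-8.5,1],[0,0,-0.05,0,0,-17.3,1],[0,0,-0.07,0,0,-17.3,1],[0,0,-0.07,0,0,-17.3,1]],
])

```text
time_s: 1.3
eef_pos: [0.5366, 0.2073, 0.1582]
ee_rot: [[0.997, 0.083, -0.006], [0.083, -0.997, -0.003], [-0.007, 0.003, -1.0]]
ft_force: [-0.2, -1.2, 0.2]
grip_width: 0.997
```

```bash
python3 - <<'E'
from h import *
o=bot.get_obs();print({k:np.round(v,4).tolist() for k,v in o.items() if k in("time_s","joint_positions","eef_pos","ee_rot")})
W=bot.camera_info("wrist");cv2.imwrite("pics/wr1.png",bot.snapshot("wrist"))
print(np.round(W["extrinsics"],3).tolist(),W["k1"],W["intrinsics"])
E
```

```text
{'time_s': 1.3, 'joint_positions': [-0.5586, 0.3849, 0.1497, 1.8561, -0.0703, 0.9128, -1.8644], 'eef_pos': [0.5366, 0.2073, 0.1582], 'ee_rot': [[0.9966, 0.0826, -0.0063], [0.0826, -0.9966, -0.0033], [-0.0066, 0.0028, -1.0]]}
[[0.083, 0.955, 0.286, 0.608], [-0.997, 0.079, 0.026, 0.215], [0.003, -0.287, 0.958, 0.3], [0.0, 0.0, 0.0, 1.0]] -0.0398813569199032 [[305.92111598   0.         321.89691675]
 [  0.         305.92111598 201.69905221]
 [  0.           0.           1.        ]]
```

View pics/wr1.png

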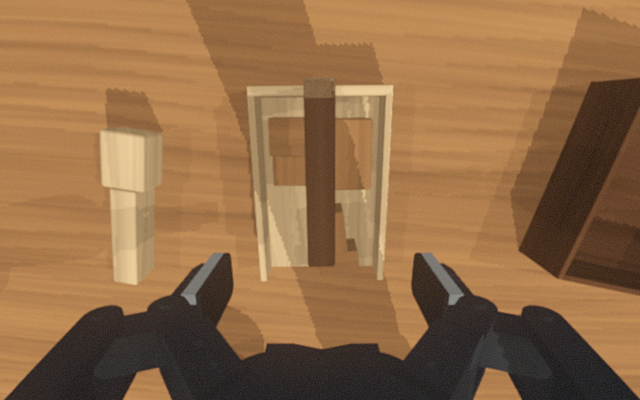

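The wrist view has the bar centred between the fingers at x≈320, running from rows 80 to 265, with the blank at lower left. I'll refine both from this picture.

```bash
python3 - <<'E'
from h import *
W=bot.camera_info("wrist")
f=lambda n,uv,z:print(n,np.round(onplane(W,uv,z)[:,:2],4).tolist())
f("bar",[(303,98),(335,98),(335,264),(305,264)],.1)
f("walls",[(248,88),(393,88),(381,278),(264,278)],.036)
f("blank",[(101,131),(161,133),(158,190),(102,186),(110,188),(155,191),(151,247),(115,247)],.036)
g=bot.get_obs();print(np.round(proj(W,g["eef_pos"]),1))
E
```

```text
bar [[0.6163, 0.2274], [0.6179, 0.2074], [0.5026, 0.1964], [0.5008, 0.2184]]
walls [[0.6228, 0.277], [0.6327, 0.158], [0.4572, 0.1438], [0.4478, 0.2586]]
blank [[0.5785, 0.4047], [0.5806, 0.3515], [0.5293, 0.3574], [0.5289, 0.4095], [0.5276, 0.4022], [0.5281, 0.3603], [0.4716, 0.3684], [0.4684, 0.4042]]
[[324.5 256.6]]
```

>>> step_arm([
  [[0.004,0.003,-0.045,0,0,0,1],[0.004,0.003,-0.091,0,0,0,1],[0.004,0.003,-0.091,0,0,0,1],[0.004,0.003,-0.091,0,0,0,-1],[0.004,0.003,-0.091,0,0,0,-1],[0.004,0.003,-0.091,0,0,0,-1],[0.004,0.003,-0.091,0,0,0,-1],[0.004,0.003,-0.091,0,0,0,-1]],
], force=110)

```text
time_s: 2.15
eef_pos: [0.544, 0.2109, 0.0723]
ee_rot: [[0.997, 0.082, 0.002], [0.082, -0.997, 0.001], [0.002, -0.0, -1.0]]
ft_force: [-0.7, -1.8, 5.4]
grip_width: 0.218
```

>>> step_arm([
  [[0,0,0,0,0,0,-1],[0,0,0,0,0,0,-1],[0,0,0.02,0,0,0,-1],[0,0,0.05,0,0,0,-1],[0,0,0.08,0,0,0,-1],[0,0,0.11,0,0,0,-1],[0,0,0.14,0,0,0,-1],[0,0,0.15,0,0,0,-1]],
])

```text
time_s: 2.95
eef_pos: [0.544, 0.2114, 0.2232]
ee_rot: [[0.997, 0.082, 0.004], [0.082, -0.997, 0.002], [0.004, -0.002, -1.0]]
ft_force: [0.5, 1.0, -4.7]
grip_width: 0.213
```

```bash
python3 - <<'E'
from h import *
cv2.imwrite("pics/s2.png",np.hstack([bot.snapshot("scene")[60:300,280:480],bot.snapshot("side")[60:300,150:400]]))
print(np.round(bot.get_obs()["joint_positions"],3))
E
```

```text
[-0.569  0.326  0.16   1.781 -0.059  1.038 -1.876]
```

View pics/s2.png

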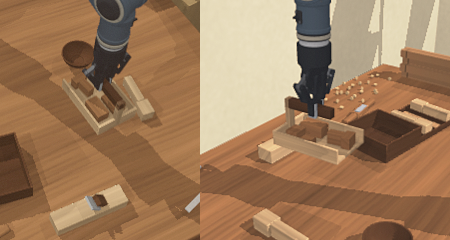

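The tray is level and all three offcuts are still on it. Next I yaw it by +77° so its mouth faces −y, and carry it to the bay.

>>> step_arm([
  [[0.002,-0.014,0,0,0,6,-1],[0.005,-0.045,0,0,0,14,-1],[0.009,-0.076,0,0,0,22,-1],[0.013,-0.107,0,0,0,30,-1],[0.017,-0.138,0,0,0,38,-1],[0.02,-0.169,0,0,0,46,-1],[0.024,-0.2,0,0,0,54,-1],[0.027,-0.224,0,0,0,62,-1]],
])

```text
time_s: 3.85
eef_pos: [0.5684, -0.0155, 0.2176]
ee_rot: [[0.392, 0.92, -0.005], [0.92, -0.392, -0.001], [-0.003, -0.004, -1.0]]
ft_force: [0.2, 0.5, -4.7]
grip_width: 0.211
```

>>> step_arm([
  [[0,0,0,0,0,6,-1],[0,0,0,0,0,12,-1],[0,0,0,0,0,15,-1],[0,0,0,0,0,15,-1],[0,0,0,0,0,15,-1]],
])

```text
time_s: 4.35
eef_pos: [0.569, -0.013, 0.2185]
ee_rot: [[0.146, 0.989, -0.003], [0.989, -0.146, -0.0], [-0.001, -0.003, -1.0]]
ft_force: [-0.3, -0.9, -4.6]
grip_width: 0.212
```

```bash
python3 - <<'E'
from h import *
cv2.imwrite("pics/s3.png",np.hstack([bot.snapshot("scene")[100:320,150:450],bot.snapshot("side")[50:270,180:430]]))
print(np.round(bot.get_obs()["joint_positions"],3))
E
```

```text
[-0.063  0.308  0.014  1.803 -0.005  1.031 -0.192]
```

View pics/s3.png

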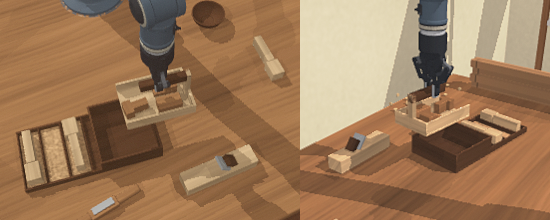

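>>> step_arm([
  [[0.001,0,-0.008,4,-0.6,0,-1],[0.002,0,-0.016,8,-1.2,0,-1],[0.002,0,-0.024,12,-1.7,0,-1],[0.002,0,-0.032,16,-2.3,0,-1],[0.002,0,-0.033,18,-2.6,0,-1],[0.002,0,-0.033,18,-2.6,0,-1]],
])

```text
time_s: 5.05
eef_pos: [0.5714, -0.0152, 0.1861]
ee_rot: [[0.141, 0.989, 0.044], [0.94, -0.148, 0.308], [0.311, -0.002, -0.951]]
ft_force: [-0.0, -0.1, -4.6]
grip_width: 0.212
```

```bash
python3 - <<'E'
from h import *
print(np.round(bot.get_obs()["joint_positions"],3))
E
```

```text
[ 0.173  0.359 -0.068  1.854 -0.361  0.951  0.175]
```

>>> step_arm([
  [[-0.001,-0.003,0.001,2.5,-0.4,0,-1],[-0.001,-0.006,0.002,5,-0.7,0,-1],[-0.002,-0.009,0.004,7.5,-1.1,0,-1],[-0.002,-0.013,0.005,10,-1.5,0,-1],[-0.003,-0.017,0.006,12.5,-1.8,0,-1],[-0.004,-0.021,0.008,15,-2.2,0,-1],[-0.004,-0.025,0.009,18,-2.6,0,-1],[-0.005,-0.028,0.01,21,-3.1,0,-1]],
])

```text
time_s: 5.85
eef_pos: [0.5678, -0.041, 0.1978]
ee_rot: [[0.109, 0.99, 0.093], [0.765, -0.143, 0.628], [0.634, 0.002, -0.773]]
ft_force: [-0.6, -0.3, -3.2]
grip_width: 0.21
```

```bash
python3 - <<'E'
from h import *
cv2.imwrite("pics/s4.png",np.hstack([cv2.resize(bot.snapshot("scene")[150:300,210:370],None,fx=2.4,fy=2.4),cv2.resize(bot.snapshot("side")[90:240,220:380],None,fx=2.4,fy=2.4)]))
o=bot.get_obs();print(np.round(o["joint_positions"],3),o["ft_force"])
E
```

```text
[ 0.454  0.442 -0.151  1.843 -0.695  1.105  0.566] [-0.43369876 -0.49035608 -3.51445537]
```

View pics/s4.png

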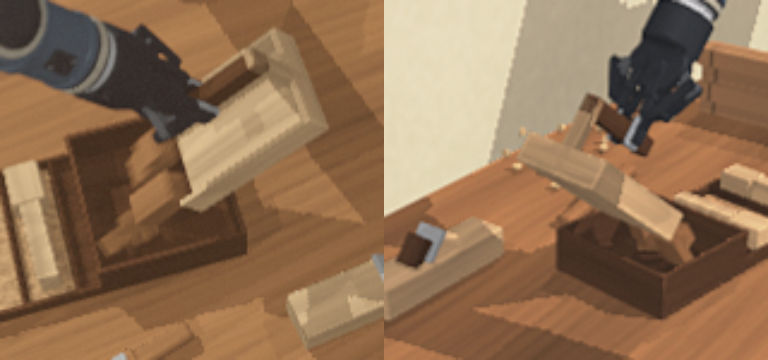

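The offcuts are sliding into the bay and one is still at the mouth. I'll hold to let it settle, then raise and draw back.

>>> step_arm([
  [[0,0,0,0,0,0,-1],[0,0,0,0,0,0,-1],[0,0,0,0,0,0,-1],[0,0,0,0,0,0,-1]],
])

```text
time_s: 6.35
eef_pos: [0.5672, -0.0402, 0.1977]
ee_rot: [[0.11, 0.99, 0.091], [0.765, -0.143, 0.628], [0.635, 0.001, -0.773]]
ft_force: [0.4, 0.5, -3.8]
grip_width: 0.211
```

>>> step_arm([
  [[0,0.002,0.003,0,0,0,-1],[0.001,0.007,0.01,0,0,0,-1],[0.002,0.014,0.02,0,0,0,-1],[0.003,0.024,0.03,0,0,0,-1],[0.004,0.03,0.04,0,0,0,-1],[0.004,0.03,0.04,0,0,0,-1]],
])

```text
time_s: 6.95
eef_pos: [0.5718, -0.0091, 0.2397]
ee_rot: [[0.107, 0.99, 0.093], [0.765, -0.142, 0.629], [0.635, 0.004, -0.772]]
ft_force: [0.5, 0.1, -2.5]
grip_width: 0.213
```

```bash
python3 - <<'E'
from h import *
cv2.imwrite("pics/s5.png",np.hstack([cv2.resize(bot.snapshot("scene")[150:300,210:370],None,fx=2.4,fy=2.4),cv2.resize(bot.snapshot("side")[90:240,220:380],None,fx=2.4,fy=2.4)]))
o=bot.get_obs();print(np.round(o["joint_positions"],3),o["ft_force"])
E
```

```text
[ 0.413  0.384 -0.164  1.826 -0.697  1.135  0.482] [-0.25430849  0.53355567 -3.34322927]
```

View pics/s5.png

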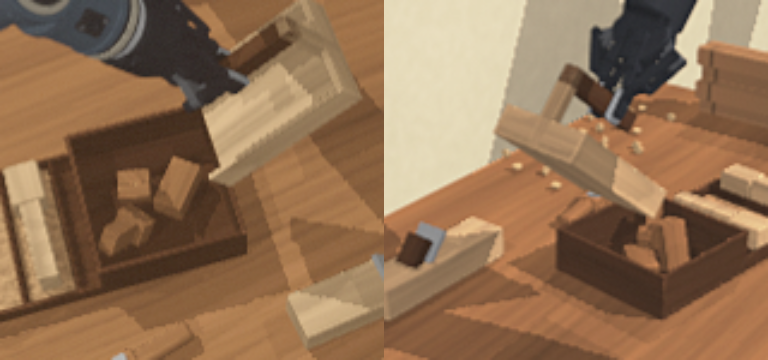

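All three offcuts are inside the bay, below the rim. I'll level the tray and carry it back.

>>> step_arm([
  [[0,0.01,0.01,-4,0.6,0,-1],[0,0.02,0.02,-9,1.3,0,-1],[0,0.03,0.02,-15,2.2,0,-1],[0,0.04,0.02,-21,3.1,0,-1],[0,0.05,0.02,-27,3.9,0,-1],[0,0.06,0.02,-33,4.8,0,-1],[0,0.07,0.02,-39,5.7,0,-1],[0,0.07,0.02,-39,5.7,0,-1]],
])

```text
time_s: 7.85
eef_pos: [0.5702, 0.0661, 0.2569]
ee_rot: [[0.135, 0.991, -0.002], [0.991, -0.135, 0.003], [0.003, -0.002, -1.0]]
ft_force: [-0.2, 1.4, -2.1]
grip_width: 0.211
```

>>> step_arm([
  [[-0.003,0.018,-0.01,0,0,-8,-1],[-0.007,0.036,-0.02,0,0,-16,-1],[-0.01,0.054,-0.03,0,0,-24,-1],[-0.013,0.072,-0.04,0,0,-32,-1],[-0.017,0.09,-0.05,0,0,-40,-1],[-0.02,0.108,-0.06,0,0,-48,-1],[-0.024,0.126,-0.065,0,0,-56,-1],[-0.027,0.144,-0.065,0,0,-64,-1]],
])

```text
time_s: 8.65
eef_pos: [0.5426, 0.2024, 0.1905]
ee_rot: [[0.955, 0.297, -0.005], [0.297, -0.955, -0.0], [-0.005, -0.001, -1.0]]
ft_force: [0.4, 0.4, -2.4]
grip_width: 0.213
```

>>> step_arm([
  [[-0.0,0.004,0,0,0,-7,-1],[0.0,0.006,-0.0,0,0,-13,-1],[0.0,0.006,-0.0,0,0,-13,-1],[0.0,0.006,-0.0,0,0,-13,-1]],
])

```text
time_s: 9.05
eef_pos: [0.5438, 0.2082, 0.1918]
ee_rot: [[0.997, 0.083, -0.002], [0.083, -0.997, -0.0], [-0.002, -0.0, -1.0]]
ft_force: [0.5, -0.2, -3.7]
grip_width: 0.21
```

```bash
python3 - <<'E'
from h import *
cv2.imwrite("pics/s6.png",np.hstack([cv2.resize(bot.snapshot("scene")[90:240,310:470],None,fx=2.4,fy=2.4),cv2.resize(bot.snapshot("side")[150:300,190:350],None,fx=2.4,fy=2.4)]))
o=bot.get_obs();print(o["time_s"],np.round(o["eef_pos"],4),np.round(o["ee_rot"],3).tolist(),o["ft_force"])
E
```

```text
9.15 [0.5439 0.2083 0.192 ] [[0.997, 0.082, -0.001], [0.082, -0.997, 0.0], [-0.001, -0.0, -1.0]] [-0.0806965  -0.34317997 -3.66085511]
```

View pics/s6.png

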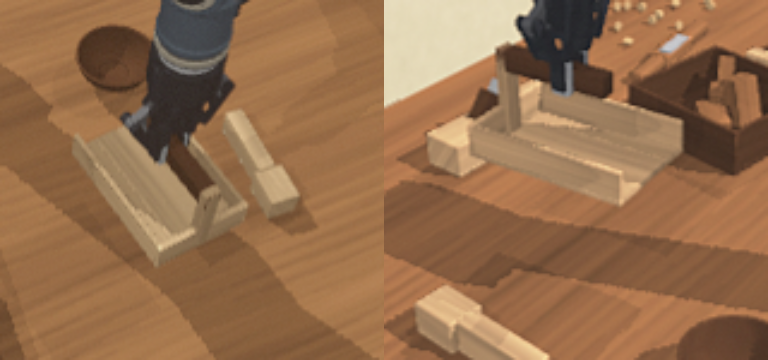

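The tray is empty and level, so I'll lower it.

>>> step_arm([
  [[0,0.002,-0.03,0,0,0,-1],[0,0.002,-0.06,0,0,0,-1],[0,0.002,-0.09,0,0,0,-1],[0,0.002,-0.107,0,0,0,-1],[0,0.002,-0.114,0,0,0,-1],[0,0.002,-0.118,0,0,0,-1],[0,0.002,-0.119,0,0,0,-1],[0,0.002,-0.119,0,0,0,-1]],
])

```text
time_s: 9.95
eef_pos: [0.5447, 0.2112, 0.0743]
ee_rot: [[0.997, 0.082, 0.002], [0.082, -0.997, 0.001], [0.002, -0.001, -1.0]]
ft_force: [-0.3, -0.5, -2.9]
grip_width: 0.212
```

>>> step_arm([
  [[0,0,-0.001,0,0,0,-1],[0,0,-0.001,0,0,0,-0.3],[0,0,-0.001,0,0,0,0.3],[0,0,-0.001,0,0,0,1],[0,0,-0.001,0,0,0,1],[0,0,-0.001,0,0,0,1],[0,0,0.04,0,0,0,1],[0,0,0.09,0,0,0,1]],
])

```text
time_s: 10.75
eef_pos: [0.5423, 0.2104, 0.1621]
ee_rot: [[0.997, 0.082, -0.005], [0.082, -0.997, -0.003], [-0.006, 0.002, -1.0]]
ft_force: [1.3, 0.3, 0.1]
grip_width: 1.001
```

>>> step_arm([
  [[-0.01,0.04,0.03,0,0,-3,1],[-0.02,0.08,0.03,0,0,-6,1],[-0.03,0.12,0.03,0,0,-9,1],[-0.03,0.15,0.03,0,0,-9,1],[-0.03,0.174,0.03,0,0,-9,1],[-0.03,0.174,0.03,0,0,-9,1]],
])

```text
time_s: 11.35
eef_pos: [0.5122, 0.3898, 0.193]
ee_rot: [[0.998, -0.068, -0.001], [-0.068, -0.998, 0.002], [-0.001, -0.002, -1.0]]
ft_force: [-0.2, 0.4, 0.1]
grip_width: 0.997
```

```bash
python3 - <<'E'
from h import *
W=bot.camera_info("wrist")
w=bot.snapshot("wrist");s=bot.snapshot("scene");d=bot.snapshot("side");cv2.imwrite("pics/w7.png",w);cv2.imwrite("pics/s7.png",s);cv2.imwrite("pics/d7.png",d)
o=bot.get_obs();print(o["time_s"],np.round(o["eef_pos"],4),np.round(o["ee_rot"],3).tolist(),np.round(o["joint_positions"],3),o["ft_force"])
t=np.zeros((600,800,3),np.uint8);t[:400,:640]=w
t[400:600,:267]=cv2.resize(s[90:240,310:470],(267,200));t[400:600,267:534]=cv2.resize(d[170:320,190:390],(266,200)) if 0 else cv2.resize(d[170:320,190:390],(267,200))
cv2.imwrite("pics/t7.png",t)
E
```

```text
11.5 [0.5143 0.3839 0.1931] [[0.997, -0.076, -0.0], [-0.076, -0.997, -0.001], [-0.0, 0.001, -1.0]] [-0.767  0.446  0.083  1.664 -0.04   1.034 -2.319] [ 0.43707781 -0.63614175  0.5227774 ]
```

View pics/t7.png

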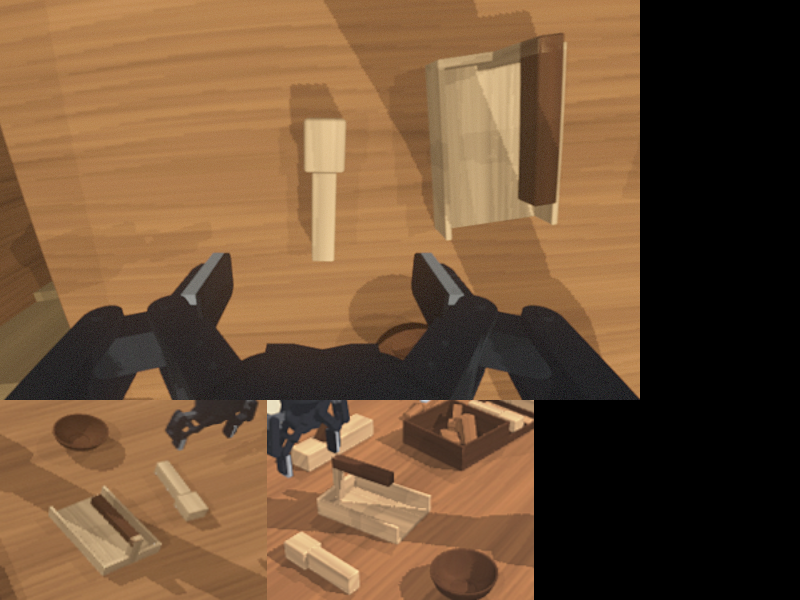

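The tray stands flat and released. The blank is at (305–345,120) to (313–335,261) in the wrist view. Now I'll measure its pose and the empty pocket.

```bash
python3 - <<'E'
from h import *
W=bot.camera_info("wrist")
w=cv2.imread("pics/w7.png");roi=w[100:275,290:362]
h=cv2.cvtColor(roi,cv2.COLOR_BGR2HSV);m=((h[...,1]<115)&(h[...,2]>150)).astype(np.uint8)
c=max(cv2.findContours(m,0,2)[0],key=cv2.contourArea).reshape(-1,2)+[290,100]
P=onplane(W,c,.036)[:,:2].astype(np.float32)
r=cv2.minAreaRect(P);print(len(c),r,np.round(cv2.boxPoints(r),4).tolist())
x0,x1=P[:,0].min(),P[:,0].max();print(x0,x1)
hd=P[(P[:,0]>x0+.01)&(P[:,0]<x0+.09)]
for a in np.arange(x0+.01,x0+.14,.02):
    q=P[abs(P[:,0]-a)<.006];print(round(a,3),q[:,1].min(),q[:,1].max())
# tray now
S=bot.camera_info("scene")
E
```

```text
122 ((0.5052651166915894, 0.3838808834552765), (0.03955062851309776, 0.14959445595741272), 84.95513916015625) [[0.42899999022483826, 0.3707999885082245], [0.578000009059906, 0.35760000348091125], [0.5814999938011169, 0.3970000147819519], [0.4325000047683716, 0.41019999980926514]]
0.42999887 0.58080095
0.44 0.37728983 0.4016588Traceback (most recent call last):
  File "<stdin>", line 11, in <module>
    return umr_minimum(a, axis, None, out, keepdims, initial, where)
ValueError: zero-size array to reduction operation minimum which has no identity
```

>>> step_arm([
  [[-0.009,0,-0.05,0,0,-0.6,1],[-0.009,0,-0.1,0,0,-0.6,1],[-0.009,0,-0.15,0,0,-0.6,1],[-0.009,0,-0.175,0,0,-0.6,1],[-0.009,0,-0.175,0,0,-0.6,1]],
])

```text
time_s: 12.0
eef_pos: [0.503, 0.381, 0.0143]
ee_rot: [[0.996, -0.087, -0.006], [-0.087, -0.996, -0.007], [-0.006, 0.007, -1.0]]
ft_force: [-0.9, -0.3, 0.6]
grip_width: 1.001
```

>>> step_arm([
  [[0,0,0,0,0,0,-1],[0,0,0,0,0,0,-1],[0,0,0,0,0,0,-1],[0,0,0,0,0,0,-1],[0,0,0,0,0,0,-1],[0,0,0,0,0,0,-1]],
], force=60)

```text
time_s: 12.6
eef_pos: [0.506, 0.3862, 0.0203]
ee_rot: [[0.996, -0.085, 0.003], [-0.085, -0.996, 0.002], [0.002, -0.003, -1.0]]
ft_force: [0.2, -0.2, 7.5]
grip_width: 0.269
```

>>> step_arm([
  [[0,0,0.03,0,0,0,-1],[0,0,0.08,0,0,0,-1],[0,0,0.13,0,0,0,-1],[0.002,-0.02,0.17,0,0,0,-1],[0.004,-0.06,0.18,0,0,-1,-1],[0.006,-0.1,0.18,0,0,-2,-1],[0.008,-0.14,0.18,0,0,-3,-1],[0.01,-0.18,0.18,0,0,-3.4,-1]],
])

```text
time_s: 13.4
eef_pos: [0.5146, 0.2033, 0.1987]
ee_rot: [[0.99, -0.144, 0.0], [-0.144, -0.99, 0.0], [0.0, -0.0, -1.0]]
ft_force: [0.7, -0.0, -0.6]
grip_width: 0.261
```

>>> step_arm([
  [[0.001,-0.045,0,0,0,0,-1],[0.002,-0.09,0,0,0,0,-1],[0.004,-0.135,0,0,0,0,-1],[0.005,-0.18,0,0,0,0,-1],[0.006,-0.225,0,0,0,0,-1],[0.008,-0.27,0,0,0,0,-1],[0.009,-0.315,0,0,0,0,-1],[0.01,-0.36,0,0,0,0,-1]],
])

```text
time_s: 14.2
eef_pos: [0.5245, -0.1565, 0.1986]
ee_rot: [[0.99, -0.144, 0.0], [-0.144, -0.99, 0.0], [0.0, -0.0, -1.0]]
ft_force: [1.6, 0.4, -0.8]
grip_width: 0.262
```

>>> step_arm([
  [[0.0,-0.045,0,0,0,0,-1],[0.001,-0.09,0,0,0,0,-1],[0.001,-0.13,0,0,0,0,-1],[0.002,-0.153,0,0,0,0,-1],[0.002,-0.153,0,0,0,0,-1],[0.002,-0.153,0,0,0,0,-1]],
])

```text
time_s: 14.8
eef_pos: [0.5266, -0.3077, 0.1981]
ee_rot: [[0.989, -0.145, -0.001], [-0.145, -0.989, 0.001], [-0.001, -0.001, -1.0]]
ft_force: [0.4, 0.2, -1.3]
grip_width: 0.263
```

```bash
python3 - <<'E'
from h import *
o=bot.get_obs();W=bot.camera_info("wrist")
w=bot.snapshot("wrist");s=bot.snapshot("scene");d=bot.snapshot("side");cv2.imwrite("pics/w8.png",w);cv2.imwrite("pics/s8.png",s);cv2.imwrite("pics/d8.png",d)
np.savez("w8.npz",**W)
print(o["time_s"],np.round(o["eef_pos"],4),np.round(o["ee_rot"],3).tolist(),np.round(o["joint_positions"],3),o["grip_width"])
# pocket floor (cork) region in initial scene picture
S=bot.camera_info("scene");im=cv2.imread("pics/scene0.png")
def caddy(x,y,z,yaw=-8.3,c=(.557,-.109)):
    a=np.radians(yaw);ex=np.array([np.cos(a),np.sin(a)]);ey=np.array([-ex[1],ex[0]])
    p=np.array(c)+ex*x+ey*(y-.105);return [*p,z]
C=[caddy(x,y,.02) for x,y in[(-.084,-.068),(.084,-.068),(.084,-.124),(-.084,-.124)]]
for P in C: print(np.round(P,3),np.round(proj(W,P),1).tolist(),np.round(proj(S,P),1).tolist())
t=np.zeros((600,800,3),np.uint8);t[:400,:640]=w
t[400:600,:267]=cv2.resize(im[215:305,160:280],(267,200));t[400:600,267:534]=cv2.resize(s[215:305,160:280],(267,200));t[400:600,533:800]=cv2.resize(d[110:230,260:420],(267,200))
cv2.imwrite("pics/t8.png",t)
E
```

```text
14.8 [ 0.5266 -0.3077  0.1981] [[0.989, -0.145, -0.001], [-0.145, -0.989, 0.001], [-0.001, -0.001, -1.0]] [ 0.189  0.404  0.361  1.749 -0.164  1.018 -1.106] 0.2634998219027396
[ 0.449 -0.268  0.02 ] [[298.7, 251.3]] [[208.5, 222.4]]
[ 0.615 -0.292  0.02 ] [[295.1, 97.1]] [[219.8, 276.0]]
[ 0.607 -0.348  0.02 ] [[351.3, 97.1]] [[199.1, 281.6]]
[ 0.441 -0.323  0.02 ] [[347.5, 251.3]] [[189.0, 227.4]]
```

View pics/t8.png

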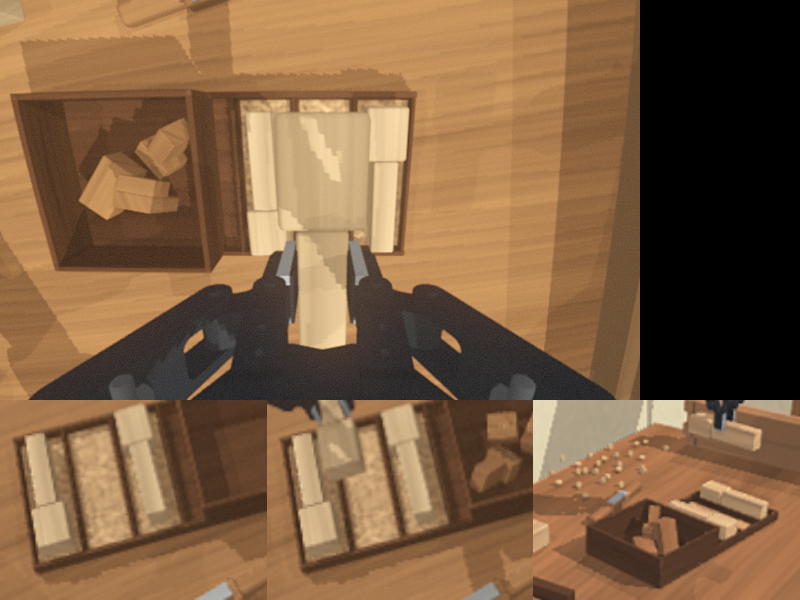

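The held blank is lined up with the middle pocket: dividers at x≈297 and 351 against 295 and 351 predicted. The three offcuts lie in the bay. I'll lower the blank.

>>> step_arm([
  [[0.002,-0.0015,-0.04,0,0,0,-1],[0.002,-0.0015,-0.08,0,0,0,-1],[0.002,-0.0015,-0.12,0,0,0,-1],[0.002,-0.0015,-0.14,0,0,0,-1],[0.002,-0.0015,-0.155,0,0,0,-1],[0.002,-0.0015,-0.165,0,0,0,-1],[0.002,-0.0015,-0.17,0,0,0,-1],[0.002,-0.0015,-0.17,0,0,0,-1]],
])

```text
time_s: 15.75
eef_pos: [0.5294, -0.3093, 0.0285]
ee_rot: [[0.99, -0.144, 0.0], [-0.144, -0.99, -0.0], [0.0, 0.0, -1.0]]
ft_force: [0.6, 0.8, -1.5]
grip_width: 0.267
```

>>> step_arm([
  [[0,0,-0.001,0,0,0,-1],[0,0,-0.002,0,0,0,-1],[0,0,-0.002,0,0,0,-0.4],[0,0,-0.002,0,0,0,-0.25],[0,0,-0.002,0,0,0,-0.25],[0,0,-0.002,0,0,0,-0.25]],
])

```text
time_s: 16.35
eef_pos: [0.5291, -0.3095, 0.0266]
ee_rot: [[0.99, -0.144, 0.0], [-0.144, -0.99, -0.0], [0.0, 0.0, -1.0]]
ft_force: [0.0, 0.5, -0.1]
grip_width: 0.374
```

>>> step_arm([
  [[0,0,0.01,0,0,0,-0.25],[0,0,0.03,0,0,0,-0.25],[0,0,0.07,0,0,0,-0.25],[0,0,0.11,0,0,0,-0.25],[-0.02,0.03,0.16,0,0,0,-0.25],[-0.03,0.06,0.2,0,0,0,-0.25],[-0.03,0.06,0.2,0,0,0,-0.25],[-0.03,0.06,0.2,0,0,0,-0.25]],
])

```text
time_s: 17.15
eef_pos: [0.5, -0.2488, 0.2289]
ee_rot: [[0.99, -0.142, 0.005], [-0.142, -0.99, -0.001], [0.005, 0.0, -1.0]]
ft_force: [1.5, 0.6, -0.3]
grip_width: 0.373
```

```bash
python3 - <<'E'
from h import *
o=bot.get_obs();W=bot.camera_info("wrist")
w=bot.snapshot("wrist");s=bot.snapshot("scene");cv2.imwrite("pics/w9.png",w);cv2.imwrite("pics/s9.png",s)
print(o["time_s"],o["eef_pos"],o["grip_width"])
h=cv2.cvtColor(w,cv2.COLOR_BGR2HSV);
# middle blank: pale low-saturation components
print([ [h[y,x].tolist()] for x,y in np.round(proj(W,[[.528,-.308,.042],[.46,-.298,.042],[.53,-.28,.006]])).astype(int)])
m=((h[...,1]<112)&(h[...,2]>150)).astype(np.uint8)
for c in cv2.findContours(m,0,2)[0]:
    if cv2.contourArea(c)>600:
        P=onplane(W,c.reshape(-1,2),.042)[:,:2].astype(np.float32);r=cv2.minAreaRect(P);print(np.round(r[0],4),np.round(r[1],4),round(r[2],1))
# tray: old vs new side picture
a=cv2.imread("pics/d7.png");
t=np.zeros((600,800,3),np.uint8);t[:400,:640]=w;t[400:,:400]=cv2.resize(s[125:305,160:450],(400,200))
t[400:,400:]=cv2.resize(bot.snapshot("side")[150:325,150:420],(400,200));cv2.imwrite("pics/t9.png",t)
E
```

```text
17.15 [ 0.49996028 -0.24875131  0.22890299] 0.37308034953933794
[[[18, 85, 241]], [[18, 88, 241]], [[14, 144, 147]]]
[0.5074 0.112 ] [0.0555 0.1305] 64.7
[ 0.5215 -0.3627] [0.0493 0.1512] 80.0
[ 0.5282 -0.3049] [0.0461 0.1529] 81.4
[ 0.5354 -0.2487] [0.0431 0.1558] 81.9
```

```bash
python3 -c "
from rig import bot
print(bot.sign_off())"
```

```text
the job is handed in; nothing more can be done
None
```

I finished all parts of the job and handed it in at about 17 s of the 66 s allowed; the hand-in gives no verdict.

- **Tray and offcuts:** I gripped the tray by its bar and lifted it level with all three offcuts on it. I turned it so its mouth faced the pockets, then tipped it to about 39° over the deep bay. All three offcuts slid in. I set the empty tray back with the gripper within about 2 mm of where it had picked it up, and let go.
- **Spare blank:** I laid it lengthwise in the empty middle pocket and released it without touching its neighbours.

**Last checks**
- **Blank:** The final wrist picture puts it at (0.528, −0.305), turned −8.6°. That is within about 1 mm of midway between the two packed blanks, which still sit in their pockets. The caddy itself is turned about −8.3°.
- **Offcuts:** They lay inside the bay, below the rim, in the pictures taken just before the blank was placed.
- **Tray:** It looked flat after release.
- **Not checked:** I could not view the very last composite picture because the 12-picture limit was reached. I did not re-measure the plane, spokeshave or bowl, though the arm never came near them.

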